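# Stack a turned stack-nest tote over packed boxes

## Task

Put the weighed product box from the scale upright into the free end of the blue tote that already holds two boxes. Then take the upper of the two nested empty totes, turn it half round and set it gently on the loaded tote so that its feet stand in the lugs of the loaded tote's rim: stacked level above the boxes, not nested onto them. Leave the loaded tote, the other empty tote and everything else on the bench where it is.

Things in the scene. Friction and masses are not known exactly. Their poses are not given: they have to be found in the camera images.
- box_weighed_center (a point): Centre of the weighed product box (white and green cardboard, 36 mm along its x, 88 mm along its y, 64 mm tall along z, 0.14 kg) that stands upright on the scale's pan; its centre is 32 mm above its underside. The scale stands on the left or on the right of the loaded tote. The 36 mm faces are the ones to grip, from above.
- tote_loaded_center (a point): Centre of the loaded tote, 48 mm above the bench: a blue 180-degree stack-nest tote in the middle of the bench holding two boxes. Overall 222 mm long (x), 166 mm wide (y), 96 mm high (z); x points to its marked end (yellow rim strip and card holder). Sloping tub up to 58 mm, above it an upright collar 8 mm thick (inside 206 x 150 mm) up to the rim. Each long side has two inside lugs under the rim.
- tote_loaded_free_floor (a point): Middle of the free end of the loaded tote's inner floor (3 mm above its underside, 40 mm from its centre towards the marked end). Free floor: 49 mm each way along the tote's x, 51 mm each way along y (walls slope outward). The packed boxes stand with their 88 mm sides along the tote's y; a third fits beside them in the same way.
- tote_loaded_lug (a point): Top of one of the loaded tote's four lugs: a shelf 29 mm wide in x and 13 mm deep, inside the collar, 78 mm above the underside, with cheeks 7 mm high, 23 mm apart. Lugs are at x = +74 and -40 mm on both long sides (y = +-61.5 to 75 mm). A tote standing with its four feet on the lugs has its centre 78 mm above this tote's centre, 11 mm of air above the boxes.
- tote_top_center (a point): Centre (48 mm above its underside) of the upper empty tote, 0.28 kg, identical to the loaded one, x to its marked end. It starts nested in the spare tote, 38 mm up, facing roughly as the loaded tote (within 0.6 rad), and lifts out straight up, sides 2 mm clear. Both marked ends the same way: it nests. Turned 180 degrees, centred over the other: its feet meet the lugs.
- tote_top_foot (a point): One of the four feet of the upper empty tote, at its underside (18 mm wide in x, outer face at y = 70 mm). Feet are at x = -74 and +40 mm on both long sides. This one, at x = -74, y = -68 mm, comes to stand on the listed lug of the loaded tote. Play between feet and lug pockets: about 2.5 mm each way.
- tote_top_wall_left (a point): Top of the rim in the middle of the upper empty tote's +y long side: collar wall 8 mm thick in y, 79 mm from the tote's centre, plain on both faces for 25 mm each way in x; it can be pinched here from above. Inside, a step lies 35 mm below the rim; outside the collar goes down 38 mm.
- tote_top_wall_right (a point): The same point in the middle of the -y long side of the upper empty tote.
- tote_top_marked_end (a point): Middle of the rim's top at the marked (yellow) end of the upper empty tote, 107 mm from its centre along x, 48 mm above it.
- tote_top: The upper empty tote itself; origin at the centre of its underside, axes as at its centre.
- tote_spare_center (a point): Centre of the spare empty tote that holds the upper one nested, identical to it, standing on the bench left or right of the loaded tote; it stays there.
- tote_loaded: The loaded tote itself; origin at the centre of its underside, axes as at its centre.
- box_one_center (a point): Centre of the product box standing next to the unmarked end inside the loaded tote, 36 x 88 x 64 mm.
- box_two_center (a point): Centre of the second product box inside the loaded tote, between box one and the free end, 36 x 88 x 64 mm.
- scale_pan (a point): Middle of the top of the scale's steel pan (205 by 228 mm, 94 mm above the bench). The scale is fixed; its display faces the robot.
- tape_roll: Bystander: brown tape roll, 92 mm across, 48 mm high, lying in front of the conveyor.
- scanner: Bystander: black hand scanner, 150 mm long, 34 mm high.
- marker: Bystander: marker pen, 118 mm long, 16 mm thick.
Mind the look-alikes: they are no part of the job. What is shaped like the part that bears box_weighed_center but black or red is not meant.

How it is judged:
By the outcome, as a careful person would: the job done as asked, in the order asked, and still so for the second after the job is handed in, with the robot touching nothing.
It also fails if it takes over 58 s, if anything falls off the work surface, if the arm or the gripper's body presses on something with over 40 N, if the wrist force passes 120 N, or if a joint passes its speed limit or range.

## Robot

A 6-joint arm with a two-finger parallel gripper is mounted at the origin on the work surface. World frame = base frame: x ahead of the robot, y to its left, z up, the work surface at z = 0. Lengths are in m, angles in rad, forces in N, time in s.
With the tool pointing down it reaches from about 0.35 to 0.975 m from the base axis. Payload 4.9 kg.
Tool frame: the origin (TCP) lies at the very end of the fingers, on their centre line; the grasp point (between the pads) lies 19 mm behind it; z points along the fingers, y is the line along which they close (so a half turn about z gives the same grasp; the last joint's range is limited). The gripper opens to 85 mm and grips with 20 to 120 N. Pads are 22 mm wide; open, the fingers measure 114 mm over their backs; the gripper's body (76 mm by 85 mm) begins 54 mm behind the grasp point. The pads swing forward as they close: fully open they stand 13 mm farther back than shut.
Start: joints at [-1.296, 0.053, 1.613, -0, 1.476, -0.119], TCP at [0.24, -0.577, 0.231] pointing down, gripper open.
Joint ranges: [-3.01, 3.01], [-1.01, 2.22], [0.06, 2.58], [-1.02, 4.17], [0.09, 2.62], [-3.14, 3.14]. Speed limits (rad/s): [2.57, 2.57, 3.14, 3.14, 3.14, 3.14].

## Interface

Orientations are given as a rotation vector (axis times angle).
In Python, from station import get_obs, get_image, finish_job gives the robot as it stands. The module is installed in compiled form; this text tells all that it offers.
- The arm moves only by the tool carry_out, never from a script. Its argument "rows" is a list of rows, each a list of 7 numbers: the turn, a rotation vector about the tool's x, y, z as a fraction of full scale, then the shift along the tool's x, y, z as a fraction of full scale, then the closure, from -1 (fully open) to 1 (shut). A call has 1 to 5 rows; each row is the pose to reach, as a shift and turn from the pose commanded when the call began, along the tool's axes at that moment, turning the shorter way round; what a row does not reach only later rows make up. Full scale, the value 1, is 300 mm for a shift and pi rad for a turn. A row lasts 1/10 s, in which the tool goes at most 50 mm and 8.59 degrees, less where a joint would pass 70% of its speed; a pose out of reach is approached as far as the arm can. A call with a number of a shift or a turn outside -1 to 1 is refused whole. A call with a gripper value outside its range is refused whole. The fingers move at their own pace and stop on an object; "force" is the grip in N (left out, the last holds). Time passes only in rows, so rows that repeat a pose let the fingers close. It gives the time, the measured TCP pose, the force, the opening and the grip force at its end, in the units of the state.
- get_obs(): the state, without advancing time (a new reading comes with each control period).
- get_image(name): name is "scene" or "top" or "wrist"; returns a dict with "img" (420x560x3 uint8, blue, green, red), "mtx" (3x3 intrinsics, pixels), "R" (3x3) and "t" (3): a world point X has camera coordinates R X + t. Camera axes: x right, y down, z forward; pixel columns grow to the right and rows downward; lengths in m; the calibration is good to about 2 mm. The wrist camera is an equidistant fisheye: a pixel r from the principal point sees the ray r / f radians off the axis. A picture is of the moment at which its call begins. There is no depth.
- finish_job(): hands the job in; it is judged then, once.
The state is a dict: "t": time; "q": joint angles; "dq": joint speeds; "effort": joint torques, N m; "tool_pos": TCP position; "tool_rot": TCP orientation; "contact_force": force on the tool from outside, world axes, zero at the start; "wrist_torque": the same for the moment, N m; "opening": finger opening in m; "grip_force": force on a finger pad.
Only numpy, scipy, OpenCV 4.12 (cv2) and the standard library are available. Lean on these libraries where they do the work, as an engineer would, in place of code of your own. Each camera call takes 0.05 s, during which the arm holds its last target. There are 200 camera calls.

## Working session

There is one attempt and no reset: what is moved stays moved. The work goes in short steps, Python scripts to look and compute and a tool call to move; the robot and the scene stay as the last step left them, time stands still between calls to the robot, and variables do not carry over. Pictures are saved under pics/ and viewed, at most 10 in all, crops included, and the job is handed in when it is done.

Besides the shell and the picture viewer there is one more tool, called after "Request:" as name([rows], argument=value, ...), one row to a line, values as JSON. carry_out: Moves the arm, as the interface text tells. Shift numbers are shares of 300 mm and turn numbers shares of pi rad, none past 1 either way. Its arguments: {"type":"object","properties":{"rows":{"type":"array"},"force":{"type":"number"}},"required":["rows"]}

```bash
mkdir -p pics
cat > h.py <<'E'
import numpy as np, cv2
from station import get_obs,get_image,finish_job
from scipy.spatial.transform import Rotation as Ro
def snap(name,fn):
    d=get_image(name); cv2.imwrite('pics/'+fn+'.png',d['img']); np.savez('pics/'+fn+'.npz',**d); return d
def load(fn): return np.load('pics/'+fn+'.npz')
def ray(d,u,v,fish=False):
    K=d['mtx'];x=(u-K[0,2])/K[0,0];y=(v-K[1,2])/K[1,1]
    if fish:
        r=np.hypot(x,y);s=np.sin(r)/r if r>1e-9 else 1;c=np.array([x*s,y*s,np.cos(r)])
    else:c=np.array([x,y,1.])
    return -d['R'].T@d['t'],d['R'].T@c
def at(d,u,v,z,fish=False):
    o,r=ray(d,u,v,fish);return o+r*(z-o[2])/r[2]
def proj(d,X,fish=False):
    c=d['R']@np.asarray(X,float)+d['t'];K=d['mtx']
    if fish:
        n=np.hypot(c[0],c[1]);th=np.arctan2(n,c[2]);p=c[:2]/max(n,1e-9)*th
    else:p=c[:2]/c[2]
    return np.array([K[0,0]*p[0]+K[0,2],K[1,1]*p[1]+K[1,2]])
def crop(fn,out,u0,v0,u1,v1,s):
    im=cv2.imread('pics/'+fn+'.png')[v0:v1,u0:u1];cv2.imwrite('pics/'+out+'.png',cv2.resize(im,None,fx=s,fy=s,interpolation=cv2.INTER_CUBIC))
E
python3 -c "
from h import *
a=snap('top','top0');b=snap('scene','scene0')
print(a['R'],a['t'],a['mtx']);o=get_obs();print(o)
im=np.hstack([cv2.resize(cv2.imread('pics/%s0.png'%n),(400,300)) for n in('top','scene')])
big=cv2.resize(a['img'],(800,600),interpolation=cv2.INTER_CUBIC);cv2.imwrite('pics/topbig.png',big)
"
```

```text
[[-0.01500597 -0.99970707 -0.01898911]
 [-0.99215109  0.01724504 -0.12385001]
 [ 0.1241412   0.01698158 -0.99211924]] [-0.00383036  0.47633819  1.18293884] [[389.58823073   0.         279.4680007 ]
 [  0.         389.58823073 210.11922848]
 [  0.           0.           1.        ]]
{'t': 0.1, 'q': array([-1.29599986e+00,  5.33056360e-02,  1.61416472e+00,  8.53321338e-06,
        1.47603640e+00, -1.18997132e-01]), 'dq': array([-7.33210628e-05, -1.27880643e-03, -4.05397964e-03, -1.58170674e-03,
        1.80730200e-03,  5.16809914e-05]), 'effort': array([ 2.34083036e-04, -3.94910073e+01, -3.71360385e+01, -1.69162809e-04,
        3.92976362e-03,  6.71851950e-06]), 'tool_pos': array([ 0.23965562, -0.5766017 ,  0.23017201]), 'tool_rot': array([-3.07902013e+00, -6.14205763e-01,  2.20544777e-04]), 'contact_force': array([ 0.45722443, -0.53870428, -0.3435077 ]), 'wrist_torque': array([-0.00209119,  0.01427298, -0.00700554]), 'grip_force': 0.0, 'opening': 0.08533198347924068}
```

View pics/topbig.png

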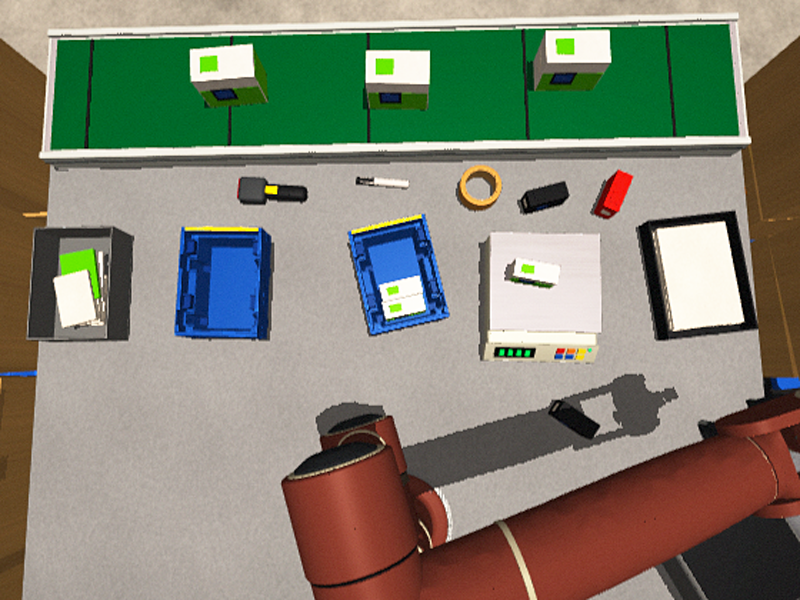

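View pics/scene0.png

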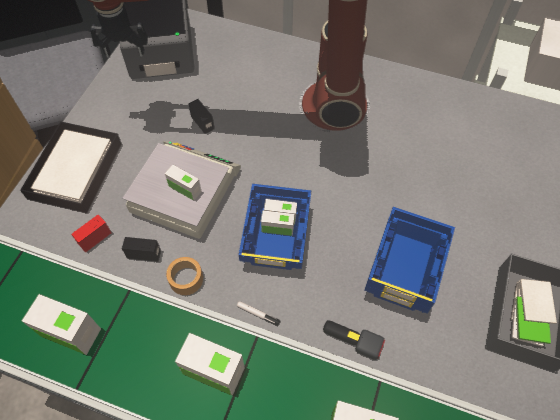

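Candidates for the weighed box (800x600 top picture): white/green box on the scale pan (533,270); black boxes (545,197) and (575,418); red box (612,195); conveyor cartons (228,75), (398,78) and (572,60); and the two packed boxes (403,298). I choose the one on the scale. The scene picture shows it at (183,181). The nested totes are at (222,283) in the top view, and the loaded tote is at (400,273).

```bash
python3 -c "
import cv2,numpy as np
im=cv2.imread('pics/top0.png')
c=[cv2.resize(im[145:243,a:b],None,fx=4,fy=4,interpolation=cv2.INTER_CUBIC) for a,b in((118,194),(242,318),(348,396))]
cv2.imwrite('pics/c1.png',np.hstack(c))"
```

```text
(no output)
```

View pics/c1.png

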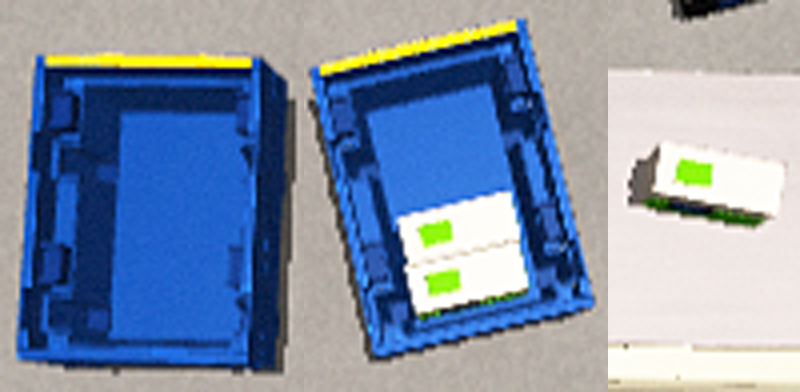

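```bash
python3 -c "
from h import *
d=load('top0')
def m(n,pts,x0,u0,z):
    P=np.array([at(d,u0+(x-x0+.5)/4-.5,145+(y+.5)/4-.5,z) for x,y in pts]);tl,tr,br,bl=P[:,:2]
    c=P.mean(0);ax=(tl+tr-bl-br)/2;ay=(tl+bl-tr-br)/2
    print(n,c.round(4),'len',np.hypot(*ax).round(4),np.hypot(*ay).round(4),'yaw',np.arctan2(ax[1],ax[0]).round(3),np.arctan2(-ay[0],ay[1]).round(3))
m('top',[(37,56),(258,57),(250,365),(18,358)],0,118,.134)
m('load',[(310,68),(522,20),(594,305),(375,358)],304,242,.096)
m('box',[(658,143),(785,160),(778,216),(652,198)],608,348,.158)
o=get_obs();print(Ro.from_rotvec(o['tool_rot']).as_matrix().round(3))
"
```

```text
top [0.5092 0.35   0.134 ] len 0.2217 0.1638 yaw -0.019 -0.035
load [ 0.5246 -0.0095  0.096 ] len 0.2216 0.1637 yaw 0.216 0.215
box [ 0.5136 -0.2812  0.158 ] len 0.0396 0.0882 yaw -0.159 -0.159
[[ 0.923  0.384 -0.001]
 [ 0.384 -0.923  0.002]
 [ 0.    -0.002 -1.   ]]
```

```bash
cat >> h.py <<'E'
def psi_of(rv):
    M=Ro.from_rotvec(rv).as_matrix();return np.arctan2(M[1,0],M[0,0])
def plan(wps,dpsi0=0):
    """wps: list of (x,y,z,dpsi_from_previous or absolute-nearest psi,ncalls); prints the end row per call"""
    o=get_obs();p=o['tool_pos'].copy();M=Ro.from_rotvec(o['tool_rot'])
    print('t',o['t'],'pos',p.round(4),'psi',round(psi_of(o['tool_rot']),4))
    ps=psi_of(o['tool_rot'])
    for (x,y,z,q,n) in wps:
        p1=np.array([x,y,z])
        d=q-ps
        for k in range(1,n+1):
            pt=p+(p1-p)/(n-k+1); pq=ps+(q-ps)/(n-k+1)
            Mt=Ro.from_matrix(np.array([[np.cos(pq),np.sin(pq),0],[np.sin(pq),-np.cos(pq),0],[0,0,-1]]))
            r=(M.inv()*Mt).as_rotvec()/np.pi; s=M.inv().apply(pt-p)/.3
            print((np.r_[r,s]).round(4).tolist(),'dist',np.linalg.norm(pt-p).round(3),'rot',round(abs(pq-ps),2))
            p,ps,M=pt,pq,Mt
E
python3 -c "
from h import *
plan([(.5136,-.2812,.225,1.412,2),(.5136,-.2812,.123,1.412,1)])"
```

```text
t 0.1 pos [ 0.2397 -0.5766  0.2302] psi 0.3938
[-0.0006, -0.0002, -0.1621, 0.6105, -0.2795, 0.0093] dist 0.201 rot 0.51
[0.0, 0.0, -0.1621, 0.6693, 0.0535, 0.0086] dist 0.201 rot 0.51
[0.0, 0.0, 0.0, 0.0, 0.0, 0.34] dist 0.102 rot 0.0
```

Request:
carry_out([
  [-0.0006,-0.0002,-0.1621,0.6105,-0.2795,0.0093,-1],
  [-0.0006,-0.0002,-0.1621,0.6105,-0.2795,0.0093,-1],
  [-0.0006,-0.0002,-0.1621,0.6105,-0.2795,0.0093,-1],
  [-0.0006,-0.0002,-0.1621,0.6105,-0.2795,0.0093,-1],
  [-0.0006,-0.0002,-0.1621,0.6105,-0.2795,0.0093,-1],
])

```text
t: 0.6
tool_pos: [0.3797, -0.4253, 0.2279]
tool_rot: [2.822, 1.381, 0.002]
contact_force: [-0.3, -0.7, -0.4]
opening: 0.0854
grip_force: 0.0
```

Request:
carry_out([
  [0,0,-0.1621,0.6693,0.0535,0.0086,-1],
  [0,0,-0.1621,0.6693,0.0535,0.0086,-1],
  [0,0,-0.1621,0.6693,0.0535,0.0086,-1],
  [0,0,-0.1621,0.6693,0.0535,0.0086,-1],
  [0,0,-0.1621,0.6693,0.0535,0.0086,-1],
])

```text
t: 1.1
tool_pos: [0.5161, -0.2781, 0.2252]
tool_rot: [2.384, 2.046, 0.001]
contact_force: [-1.2, -1.1, -0.3]
opening: 0.0853
grip_force: 0.0
```

```bash
python3 -c "
from h import *
d=snap('wrist','w1');print(d['mtx'])
plan([(.5136,-.2812,.123,1.412,1)])
for x in (-.018,.018):
  for y in (-.044,.044):
    c,s=np.cos(-.159),np.sin(-.159);print(proj(d,(.5136+c*x-s*y,-.2812+s*x+c*y,.158),True).round(0))
cv2.imwrite('pics/w1b.png',cv2.resize(d['img'],(800,600)))"
```

```text
[[325.1922621    0.         276.4305694 ]
 [  0.         325.1922621  207.24970462]
 [  0.           0.           1.        ]]
t 1.15 pos [ 0.5147 -0.28    0.2251] psi 1.4158
[-0.0, 0.0005, 0.0012, -0.0042, -0.0031, 0.3405] dist 0.102 rot 0.0
[248. 282.]
[246. 160.]
[298. 283.]
[302. 161.]
```

View pics/w1b.png

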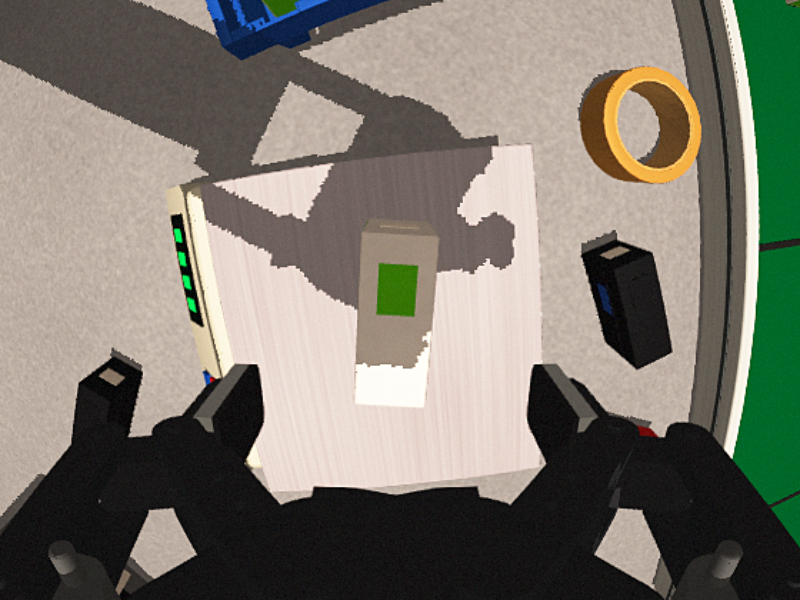

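The wrist view shows the white/green box top at (362,232), (437,238), (425,407) and (355,403), between the fingers as predicted.

```bash
python3 -c "
from h import *
d=load('w1')
P=np.array([at(d,u*.7,v*.7,.158,True)[:2] for u,v in((362,232),(437,238),(425,407),(355,403))])
print(P.round(4),P.mean(0)); a=P[0]+P[1]-P[2]-P[3];print(np.arctan2(-a[0],a[1]))
c=P.mean(0)
plan([(c[0],c[1],.123,np.arctan2(-a[0],a[1])+np.pi/2,1)])"
```

```text
[[ 0.5074 -0.237 ]
 [ 0.5406 -0.2448]
 [ 0.5238 -0.3292]
 [ 0.4889 -0.3216]] [ 0.51517746 -0.2831523 ]
-0.20577516792169046
t 1.15 pos [ 0.5147 -0.28    0.2251] psi 1.4158
[-0.0, 0.0005, 0.0162, -0.0098, 0.0031, 0.3405] dist 0.102 rot 0.05
```

Request:
carry_out([
  [0,0,0.014,-0.009,0.002,0.12,-1],
  [0,0,0.014,-0.009,0.002,0.24,-1],
  [0,0,0.014,-0.009,0.002,0.34,-1],
  [0,0,0.014,-0.009,0.002,0.34,-1],
  [0,0,0.014,-0.009,0.002,0.34,1],
], force=40)

```text
t: 1.65
tool_pos: [0.513, -0.2857, 0.1237]
tool_rot: [2.436, 1.982, -0.002]
contact_force: [-0.3, 0.5, 0.2]
opening: 0.0732
grip_force: 0.0
```

Request:
carry_out([
  [0,0,0,0,0,0,1],
  [0,0,0,0,0,0,1],
  [0,0,0,0,0,0,1],
  [0,0,0,0,0,0,1],
  [0,0,0,0,0,0,1],
])

```text
t: 2.15
tool_pos: [0.515, -0.2857, 0.1262]
tool_rot: [2.43, 1.982, -0.0]
contact_force: [0.4, -0.5, 6.1]
opening: 0.0355
grip_force: 42.1
```

```bash
python3 -c "
from h import *
o=get_obs();print(o['opening'],o['grip_force'],o['contact_force'])
x=.5246+.041*np.cos(.2155);y=-.0095+.041*np.sin(.2155);z=.123-.094+.003
p=o['tool_pos'];z=p[2]-.094+.003
ps=psi_of(o['tool_rot'])
print(x,y,z)
plan([(p[0],p[1],.25,ps,1),(x,y,.25,.2155+np.pi/2,2)])"
```

```text
0.035544685248992215 42.13498592376709 [ 0.41661176 -0.48107919  6.13305684]
0.5646516535333794 -0.0007327285178267331 0.035219591522958116
t 2.15 pos [ 0.515  -0.2857  0.1262] psi 1.3684
[0.0014, 0.0012, 0.0, -0.0016, 0.0018, -0.4126] dist 0.124 rot 0.0
[0.0, 0.0, -0.0665, 0.4818, -0.0145, 0.0] dist 0.145 rot 0.21
[0.0, 0.0, -0.0665, 0.4744, 0.0858, 0.0] dist 0.145 rot 0.21
```

Request:
carry_out([
  [0,0,0,0,0,-0.06,1],
  [0,0,0,0,0,-0.16,1],
  [0,0,0,0,0,-0.28,1],
  [0,0,0,0,0,-0.38,1],
  [0,0,0,0,0,-0.42,1],
])

```text
t: 2.65
tool_pos: [0.515, -0.2851, 0.2537]
tool_rot: [2.429, 1.981, 0.001]
contact_force: [0.3, -0.5, -0.8]
opening: 0.0354
grip_force: 41.3
```

Request:
carry_out([
  [0,0,-0.01,0.08,-0.002,0,1],
  [0,0,-0.023,0.17,-0.005,0,1],
  [0,0,-0.038,0.28,-0.008,0,1],
  [0,0,-0.052,0.385,-0.011,0,1],
  [0,0,-0.0665,0.4818,-0.0145,0,1],
])

```text
t: 3.15
tool_pos: [0.5381, -0.1403, 0.2478]
tool_rot: [-2.212, -2.23, 0.003]
contact_force: [-0.1, -0.3, -1.4]
opening: 0.0357
grip_force: 41.4
```

Request:
carry_out([
  [0,0,-0.014,0.1,0.018,0,1],
  [0,0,-0.03,0.22,0.04,0,1],
  [0,0,-0.046,0.33,0.06,0,1],
  [0,0,-0.06,0.42,0.077,0,1],
  [0,0,-0.0665,0.4744,0.0858,0,1],
])

```text
t: 3.65
tool_pos: [0.5629, 0.0025, 0.2476]
tool_rot: [-1.966, -2.45, 0.003]
contact_force: [0.2, -0.3, -2.1]
opening: 0.0353
grip_force: 41.4
```

```bash
python3 -c "
from h import *
d=snap('wrist','w2')
o=get_obs();print(o['opening'],o['grip_force'],o['contact_force'])
plan([(.5647,-.0007,.12,.2155+np.pi/2,1),(.5647,-.0007,.036,.2155+np.pi/2,1)])
c,s=np.cos(.2155),np.sin(.2155)
for x,y in((111,83),(111,-83),(-111,-83),(-111,83)):print((proj(d,(.5246+(c*x-s*y)/1e3,-.0095+(s*x+c*y)/1e3,.096),True)/.7).round())
cv2.imwrite('pics/w2b.png',cv2.resize(d['img'],(800,600)))"
```

```text
0.035002004104705144 41.334911584854126 [-1.67253571  1.90851908 -1.8362236 ]
t 3.7 pos [0.5632 0.004  0.2479] psi 1.7904
[-0.0004, -0.0002, 0.0013, -0.0166, 0.0021, 0.4262] dist 0.128 rot 0.0
[0.0, 0.0, 0.0, 0.0, 0.0, 0.28] dist 0.084 rot 0.0
[508. 155.]
[494. 394.]
[195. 389.]
[172. 162.]
```

View pics/w2b.png

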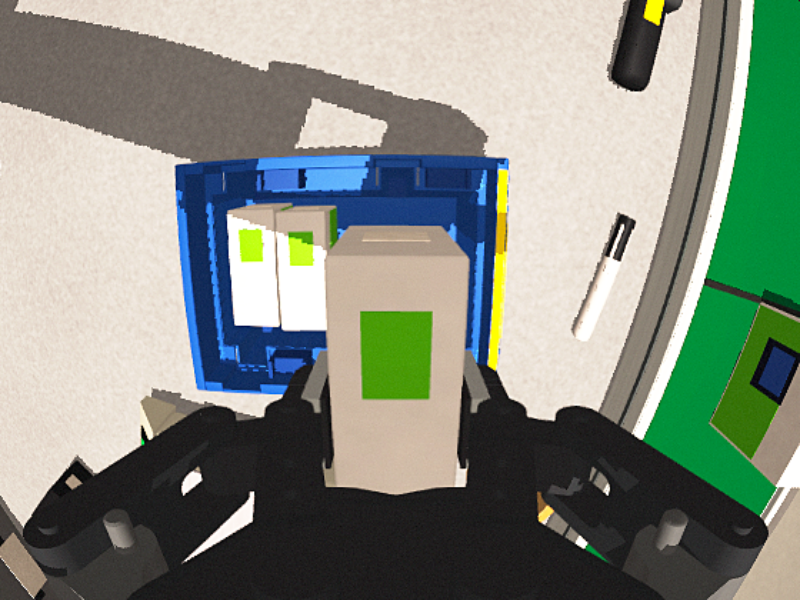

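```bash
python3 -c "
from h import *
plan([(.5655,-.0036,.12,.2155+np.pi/2,1),(.5655,-.0036,.038,.2155+np.pi/2,1)])"
```

```text
t 3.7 pos [0.5632 0.004  0.2479] psi 1.7904
[-0.0004, -0.0002, 0.0013, -0.0266, 0.0026, 0.4262] dist 0.128 rot 0.0
[0.0, 0.0, 0.0, 0.0, 0.0, 0.2733] dist 0.082 rot 0.0
```

Request:
carry_out([
  [0,0,0.0013,-0.02,0.0026,0.06,1],
  [0,0,0.0013,-0.0266,0.0026,0.17,1],
  [0,0,0.0013,-0.0266,0.0026,0.29,1],
  [0,0,0.0013,-0.0266,0.0026,0.39,1],
  [0,0,0.0013,-0.0266,0.0026,0.4262,1],
])

```text
t: 4.2
tool_pos: [0.5629, -0.0077, 0.1165]
tool_rot: [-1.973, -2.438, 0.009]
contact_force: [-0.9, 0.1, -2.1]
opening: 0.0352
grip_force: 41.3
```

Request:
carry_out([
  [0,0,0,0,0,0.08,1],
  [0,0,0,0,0,0.16,1],
  [0,0,0,0,0,0.23,1],
  [0,0,0,0,0,0.27,1],
  [0,0,0,0,0,0.27,1],
])

```text
t: 4.7
tool_pos: [0.5649, -0.0077, 0.0389]
tool_rot: [-1.975, -2.442, 0.005]
contact_force: [0.6, -0.1, -1.1]
opening: 0.035
grip_force: 41.3
```

```bash
python3 -c "
from h import *
o=get_obs();print(o['opening'],o['grip_force'],o['contact_force'])
plan([(.5655,-.0036,.0355,.2155+np.pi/2,1)])"
```

```text
0.035029413449155236 41.25237822532654 [ 0.55588836 -0.11587489 -1.1491959 ]
t 4.7 pos [ 0.5649 -0.0077  0.0389] psi 1.7816
[-0.0009, 0.0003, -0.0015, 0.0129, 0.0048, 0.0112] dist 0.005 rot 0.0
```

Request:
carry_out([
  [0,0,-0.0015,0.0129,0.002,0.003,1],
  [0,0,-0.0015,0.0129,0.002,0.01,1],
  [0,0,-0.0015,0.0129,0.002,0.013,1],
  [0,0,-0.0015,0.0129,0.002,0.013,1],
  [0,0,-0.0015,0.0129,0.002,0.013,1],
])

```text
t: 5.2
tool_pos: [0.5662, -0.0036, 0.037]
tool_rot: [1.968, 2.446, -0.001]
contact_force: [0.2, 0.5, -1.5]
opening: 0.0357
grip_force: 41.3
```

Request:
carry_out([
  [0,0,0,0,0,0.004,1],
  [0,0,0,0,0,0.008,1],
  [0,0,0,0,0,0.008,1],
  [0,0,0,0,0,0.008,1],
])

```text
t: 5.6
tool_pos: [0.5663, -0.0036, 0.0353]
tool_rot: [1.968, 2.446, -0.001]
contact_force: [-2.6, 0.9, 5.1]
opening: 0.0357
grip_force: 42.0
```

Request:
carry_out([
  [0,0,0,0,0,0,-0.15],
  [0,0,0,0,0,0,-0.15],
  [0,0,0,0,0,0,-0.15],
  [0,0,0,0,0,0,-0.15],
])

```text
t: 6.0
tool_pos: [0.5658, -0.0036, 0.034]
tool_rot: [1.968, 2.447, -0.002]
contact_force: [-0.4, -0.5, 0.2]
opening: 0.0491
grip_force: 0.0
```

Request:
carry_out([
  [0,0,0,0,0,-0.1,-0.15],
  [0,0,0,0,0,-0.25,-0.15],
  [0,0,0,0,0,-0.4,-0.15],
  [0,0,0,0,0,-0.55,-0.15],
  [0,0,0,0,0,-0.7,-0.15],
])

```text
t: 6.5
tool_pos: [0.5654, -0.0032, 0.2458]
tool_rot: [1.968, 2.447, -0.002]
contact_force: [0.8, -0.3, -0.1]
opening: 0.049
grip_force: 0.0
```

```bash
python3 -c "
from h import *
d=snap('wrist','w3');e=snap('top','top3')
c,s=np.cos(-.025),np.sin(-.025)
wx=.5092+s*.079; wy=.350-c*.079
print(wx,wy)
plan([(wx,wy,.25,np.pi-.025,2)])
plan([(wx,wy,.25,np.pi-.025,1)])
cv2.imwrite('pics/w3b.png',cv2.resize(d['img'],(800,600)))"
```

```text
0.5072252057227377 0.2710246862142195
t 6.6 pos [ 0.5696 -0.0037  0.2533] psi 1.7868
[0.0036, 0.0037, -0.2116, 0.4695, -0.0034, 0.0021] dist 0.141 rot 0.66
[0.0, 0.0, -0.2116, 0.3715, 0.287, 0.0055] dist 0.141 rot 0.66
t 6.6 pos [ 0.5696 -0.0037  0.2533] psi 1.7868
[0.0023, 0.0049, -0.4233, 0.939, -0.0067, 0.0042] dist 0.282 rot 1.33
```

View pics/w3b.png

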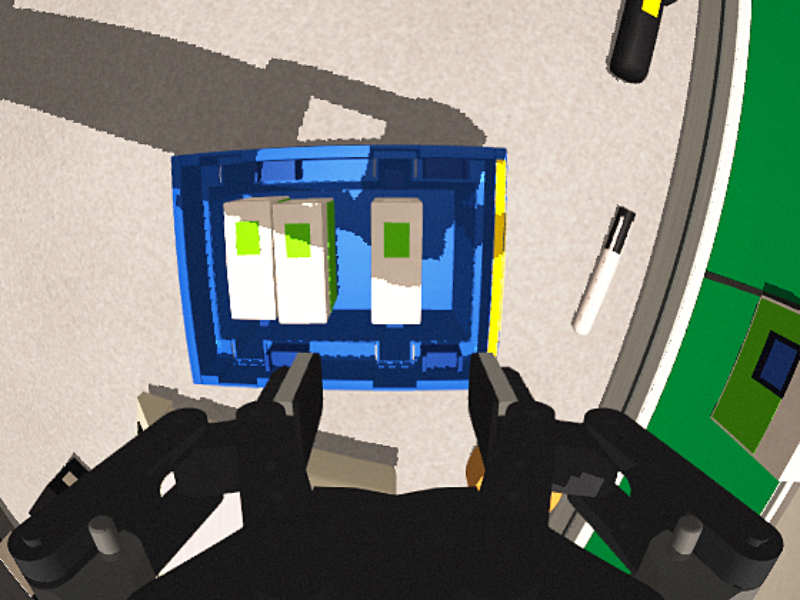

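The third box stands upright in the free end at (396,262). The loaded tote's rim corners are at (172,156), (506,149) and (195,384), and it hasn't visibly moved.

```bash
python3 -c "
from h import *
for f,pts in (('w3',((172,156),(506,149),(195,384))),('w2',((177,165),(509,158),(200,390)))):
  d=load(f)
  A,B,C=[at(d,u*.7,v*.7,.096,True)[:2] for u,v in pts]
  print(A,B,C,'len',np.hypot(*(B-A)),np.hypot(*(A-C)),'yaw',np.arctan2(*(B-A)[::-1]),np.arctan2(-(A-C)[0],(A-C)[1]),'ctr',(B+C)/2)
c=load('w3');print(-c['R'].T@c['t'])
"
```

```text
[0.40180429 0.04664886] [0.61608025 0.09245374] [ 0.43729654 -0.11454755] len 0.2191170315732174 0.16505751648246642 yaw 0.21059622822776186 0.2167221007335713 ctr [ 0.5266884 -0.0110469]
[0.40271974 0.04642662] [0.61665199 0.09343004] [ 0.43826582 -0.11426835] len 0.21903499252393027 0.16457946021808498 yaw 0.2162752760431213 0.21769667799168796 ctr [ 0.52745891 -0.01041916]
[0.55114376 0.06146359 0.38774197]
```

Request:
carry_out([
  [0,0,-0.2116,0.4695,-0.0034,0.0021,-1],
  [0,0,-0.2116,0.4695,-0.0034,0.0021,-1],
  [0,0,-0.2116,0.4695,-0.0034,0.0021,-1],
  [0,0,-0.2116,0.4695,-0.0034,0.0021,-1],
  [0,0,-0.2116,0.4695,-0.0034,0.0021,-1],
])

```text
t: 7.1
tool_pos: [0.5339, 0.1356, 0.2425]
tool_rot: [1.052, 2.959, -0.003]
contact_force: [0.2, 0.2, -0.4]
opening: 0.0853
grip_force: 0.0
```

Request:
carry_out([
  [0,0,-0.2116,0.3715,0.287,0.0055,-1],
  [0,0,-0.2116,0.3715,0.287,0.0055,-1],
  [0,0,-0.2116,0.3715,0.287,0.0055,-1],
  [0,0,-0.2116,0.3715,0.287,0.0055,-1],
  [0,0,-0.2116,0.3715,0.287,0.0055,-1],
])

```text
t: 7.6
tool_pos: [0.5026, 0.2728, 0.2404]
tool_rot: [-0.029, -3.141, 0.004]
contact_force: [-0.8, 0.2, -0.5]
opening: 0.085
grip_force: 0.0
```

Request:
carry_out([
  [0,0,0,0,0,0,-1],
  [0,0,0,0,0,0,-1],
])

```text
t: 7.8
tool_pos: [0.5033, 0.2713, 0.2408]
tool_rot: [0.042, 3.141, -0.003]
contact_force: [1.0, -0.4, -0.2]
opening: 0.0854
grip_force: 0.0
```

```bash
python3 -c "
from h import *
d=snap('wrist','w4')
plan([(.5072,.2710,.20,np.pi-.025,1)])
c,s=np.cos(-.025),np.sin(-.025)
for x,y in((111,83),(111,-83),(-111,-83),(-111,83)):print((proj(d,(.5092+(c*x-s*y)/1e3,.350+(s*x+c*y)/1e3,.134),True)/.7).round())
cv2.imwrite('pics/w4b.png',cv2.resize(d['img'],(800,600)))"
```

```text
t 7.85 pos [0.5034 0.2712 0.2409] psi 3.1147
[-0.0006, 0.0001, -0.0006, -0.0127, -0.0002, 0.1362] dist 0.041 rot 0.0
[626. 451.]
[389. 465.]
[387.  97.]
[668. 119.]
```

View pics/w4b.png

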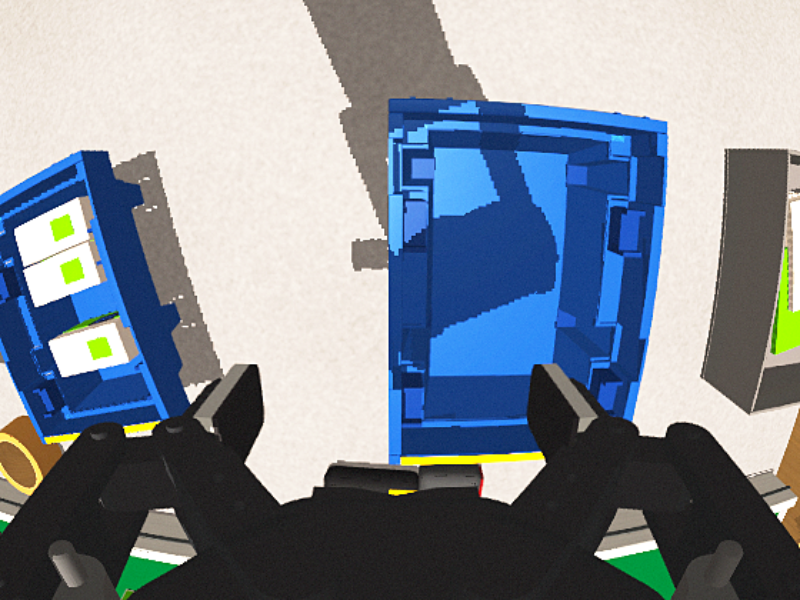

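```bash
python3 -c "
from h import *
d=load('w4')
A,B,C=[at(d,u*.7,v*.7,.134,True)[:2] for u,v in ((388.5,98.5),(389,464),(667,121))]
print('len',np.hypot(*(B-A)),np.hypot(*(A-C)),'yaw',np.arctan2(*(B-A)[::-1]),np.arctan2(-(C-A)[0],(C-A)[1]),'ctr',(B+C)/2)
c=((B+C)/2+[.5092,.350])/2;y=-.027
w=c+.079*np.array([np.sin(y),-np.cos(y)]);print(c,w)
plan([(w[0],w[1],.155,np.pi+y,1),(w[0],w[1],.105,np.pi+y,1)])
"
```

```text
len 0.22030812271067865 0.16467355862108238 yaw -0.02920679811993358 -0.028032839274143656 ctr [0.50922879 0.3495471 ]
[0.50921439 0.34977355] [0.50708165 0.27080235]
t 7.85 pos [0.5034 0.2712 0.2409] psi 3.1147
[-0.0006, 0.0001, 0.0, -0.0123, -0.0006, 0.2862] dist 0.086 rot 0.0
[0.0, 0.0, 0.0, 0.0, 0.0, 0.1667] dist 0.05 rot 0.0
```

Request:
carry_out([
  [0,0,0,-0.0123,-0.0006,0.1,-1],
  [0,0,0,-0.0123,-0.0006,0.2,-1],
  [0,0,0,-0.0123,-0.0006,0.28,-1],
  [0,0,0,-0.0123,-0.0006,0.2862,-1],
])

```text
t: 8.25
tool_pos: [0.5048, 0.2697, 0.151]
tool_rot: [-0.042, -3.135, 0.007]
contact_force: [-0.3, 0.3, -0.3]
opening: 0.0855
grip_force: 0.0
```

Request:
carry_out([
  [0,0,0,0,0,0.06,-1],
  [0,0,0,0,0,0.12,-1],
  [0,0,0,0,0,0.1667,-1],
  [0,0,0,0,0,0.1667,-0.3],
  [0,0,0,0,0,0.1667,0],
], force=100)

```text
t: 8.75
tool_pos: [0.5076, 0.271, 0.1061]
tool_rot: [0.04, 3.14, -0.002]
contact_force: [-0.2, -0.1, -0.5]
opening: 0.0588
grip_force: 0.0
```

```bash
python3 -c "
from h import *
y=-.027
plan([(.5071,.2708,.105,np.pi+y,1)])
o=get_obs();print(o['opening'],o['contact_force'])
"
```

```text
t 8.75 pos [0.5076 0.271  0.1061] psi 3.1159
[-0.0005, 0.0004, 0.0004, 0.0016, -0.0008, 0.0038] dist 0.001 rot 0.0
0.05882852477556784 [-0.18350912 -0.09675176 -0.52246542]
```

Well centred; close.

Request:
carry_out([
  [0,0,0,0,0,0.002,0.4],
  [0,0,0,0,0,0.002,0.6],
  [0,0,0,0,0,0.002,0.7],
  [0,0,0,0,0,0.002,0.8],
  [0,0,0,0,0,0.002,1],
], force=100)

```text
t: 9.25
tool_pos: [0.5076, 0.2711, 0.1055]
tool_rot: [0.04, 3.14, -0.002]
contact_force: [-0.7, -1.0, 2.3]
opening: 0.0062
grip_force: 98.2
```

Request:
carry_out([
  [0,0,0,0,0,0,1],
  [0,0,0,0,0,0,1],
  [0,0,0,0,0,0,1],
])

```text
t: 9.55
tool_pos: [0.5076, 0.2711, 0.1055]
tool_rot: [0.04, 3.14, -0.002]
contact_force: [0.1, -0.7, 5.3]
opening: 0.0064
grip_force: 98.3
```

```bash
python3 -c "
from h import *
o=get_obs();print(o['opening'],o['grip_force'],o['contact_force'],o['wrist_torque']);p=o['tool_pos']
plan([(p[0],p[1],p[2]+.05,psi_of(o['tool_rot']),1)])"
```

```text
0.006441992937844389 98.28521132469177 [ 0.13695246 -0.74184106  5.34651713] [-0.07383276  0.14766106 -0.15042241]
t 9.55 pos [0.5076 0.2711 0.1055] psi 3.1161
[-0.0005, 0.0005, -0.0, -0.0003, -0.0003, -0.1667] dist 0.05 rot 0.0
```

Request:
carry_out([
  [0,0,0,0,0,-0.02,1],
  [0,0,0,0,0,-0.04,1],
  [0,0,0,0,0,-0.07,1],
  [0,0,0,0,0,-0.1,1],
  [0,0,0,0,0,-0.13,1],
])

```text
t: 10.05
tool_pos: [0.5071, 0.271, 0.1446]
tool_rot: [0.04, 3.141, -0.003]
contact_force: [0.0, 0.3, -2.8]
opening: 0.0061
grip_force: 97.6
```

Request:
carry_out([
  [0,0,0,0,0,-0.05,1],
  [0,0,0,0,0,-0.12,1],
  [0,0,0,0,0,-0.2,1],
  [0,0,0,0,0,-0.28,1],
  [0,0,0,0,0,-0.33,1],
])

```text
t: 10.55
tool_pos: [0.5079, 0.2716, 0.2464]
tool_rot: [0.04, 3.137, -0.001]
contact_force: [-0.2, 0.3, -2.7]
opening: 0.0063
grip_force: 97.7
```

Request:
carry_out([
  [0,0,0,0,0,-0.05,1],
  [0,0,0,0,0,-0.11,1],
  [0,0,0,0,0,-0.16,1],
  [0,0,0,0,0,-0.18,1],
  [0,0,0,0,0,-0.18,1],
])

```text
t: 11.05
tool_pos: [0.5074, 0.2715, 0.2979]
tool_rot: [0.04, 3.139, -0.002]
contact_force: [0.2, -0.3, -3.1]
opening: 0.0065
grip_force: 97.7
```

```bash
python3 -c "
from h import *
d=snap('wrist','w5');e=snap('scene','s5')
o=get_obs();print(o['opening'],o['grip_force'],o['contact_force'],o['wrist_torque'])
L=np.array([.5262,-.0103]);y=.215+np.pi
w=L+.079*np.array([np.sin(y),-np.cos(y)]);print(w)
plan([(w[0],w[1],.30,.215,5)])
im=np.hstack([cv2.resize(d['img'],(400,300)),cv2.resize(e['img'],(400,300))]);cv2.imwrite('pics/m5.png',im)"
```

```text
0.006217565854900286 97.69237160682678 [-0.71873267 -0.4593666  -2.42746521] [-0.17324385  0.0493333  -0.02560236]
[0.50934555 0.06688114]
t 11.15 pos [0.5067 0.2712 0.2959] psi 3.1163
[-0.0008, 0.0, 0.1847, -0.0052, -0.1361, -0.0024] dist 0.041 rot 0.58
[0.0, 0.0, 0.1847, -0.079, -0.111, -0.0028] dist 0.041 rot 0.58
[0.0, 0.0, 0.1847, -0.1269, -0.0495, -0.0028] dist 0.041 rot 0.58
[0.0, 0.0, 0.1847, -0.1333, 0.0281, -0.0028] dist 0.041 rot 0.58
[0.0, 0.0, 0.1847, -0.096, 0.0966, -0.0028] dist 0.041 rot 0.58
```

View pics/m5.png

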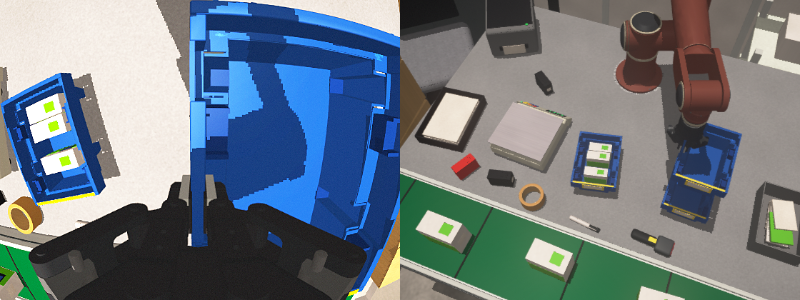

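The tote hangs level in the grip, free of the spare one, and everything else is in place. Next I turn it outward.

Request:
carry_out([
  [-0.0008,0,0.02,0,-0.015,0,1],
  [-0.0008,0,0.055,-0.002,-0.04,-0.001,1],
  [-0.0008,0,0.1,-0.003,-0.074,-0.001,1],
  [-0.0008,0,0.1425,-0.004,-0.105,-0.002,1],
  [-0.0008,0,0.1847,-0.0052,-0.1361,-0.0024,1],
])

```text
t: 11.65
tool_pos: [0.5069, 0.23, 0.2959]
tool_rot: [-0.944, -2.995, 0.001]
contact_force: [-0.0, 0.3, -2.4]
opening: 0.0063
grip_force: 97.7
```

Request:
carry_out([
  [0,0,0.037,-0.016,-0.022,0,1],
  [0,0,0.074,-0.032,-0.044,-0.001,1],
  [0,0,0.111,-0.047,-0.067,-0.002,1],
  [0,0,0.148,-0.063,-0.089,-0.002,1],
  [0,0,0.1847,-0.079,-0.111,-0.003,1],
])

```text
t: 12.15
tool_pos: [0.5073, 0.1892, 0.2967]
tool_rot: [-1.761, -2.6, 0.001]
contact_force: [0.1, 0.6, -2.2]
opening: 0.0064
grip_force: 97.7
```

Request:
carry_out([
  [0,0,0.037,-0.025,-0.01,0,1],
  [0,0,0.074,-0.051,-0.02,-0.001,1],
  [0,0,0.111,-0.076,-0.03,-0.002,1],
  [0,0,0.148,-0.102,-0.04,-0.002,1],
  [0,0,0.1847,-0.127,-0.0495,-0.003,1],
])

```text
t: 12.65
tool_pos: [0.5079, 0.1484, 0.2976]
tool_rot: [-2.431, -1.987, 0.002]
contact_force: [-0.2, 0.1, -2.7]
opening: 0.0061
grip_force: 97.7
```

Request:
carry_out([
  [0,0,0.037,-0.027,0.006,0,1],
  [0,0,0.074,-0.053,0.011,-0.001,1],
  [0,0,0.111,-0.08,0.017,-0.002,1],
  [0,0,0.148,-0.107,0.022,-0.002,1],
  [0,0,0.1847,-0.133,0.028,-0.003,1],
])

```text
t: 13.15
tool_pos: [0.5084, 0.1078, 0.2985]
tool_rot: [-2.898, -1.209, 0.002]
contact_force: [0.2, -0.4, -2.9]
opening: 0.0065
grip_force: 97.6
```

Request:
carry_out([
  [0,0,0.04,-0.021,0.021,0,1],
  [0,0,0.085,-0.044,0.044,-0.001,1],
  [0,0,0.13,-0.067,0.067,-0.002,1],
  [0,0,0.165,-0.086,0.086,-0.002,1],
  [0,0,0.1847,-0.096,0.0966,-0.003,1],
])

```text
t: 13.65
tool_pos: [0.5091, 0.0668, 0.2995]
tool_rot: [-3.123, -0.331, 0.002]
contact_force: [0.0, 0.0, -2.9]
opening: 0.0065
grip_force: 97.7
```

Request:
carry_out([
  [0,0,0,0,0,0,1],
  [0,0,0,0,0,0,1],
  [0,0,0,0,0,0,1],
])

```text
t: 13.95
tool_pos: [0.5095, 0.0674, 0.3005]
tool_rot: [-3.122, -0.339, -0.001]
contact_force: [0.5, 0.8, -2.8]
opening: 0.0065
grip_force: 97.7
```

```bash
python3 -c "
from h import *
d=snap('wrist','w6');e=snap('top','t6')
o=get_obs();print(o['opening'],o['grip_force'],o['contact_force'],o['wrist_torque'])
plan([(.5093,.0669,.26,.215,1)])
im=np.hstack([cv2.resize(d['img'],(400,300)),cv2.resize(e['img'][145:245,235:335],(400,400),interpolation=cv2.INTER_CUBIC)[:300]]) if 0 else None
crop('t6','t6c',225,120,345,250,4)
a=cv2.imread('pics/t6c.png');b=cv2.resize(d['img'],(320,240));a=np.hstack([a,np.vstack([b,np.zeros((a.shape[0]-240,320,3),np.uint8)])]);cv2.imwrite('pics/m6.png',a);print(a.shape)"
```

```text
0.006458516503633506 97.67180442810059 [-0.09076185  0.06056085 -2.01410956] [0.21001539 0.10453837 0.00718356]
t 14.05 pos [0.5096 0.0674 0.3009] psi 0.2161
[-0.0002, -0.0004, 0.0003, -0.0015, 0.0015, 0.1364] dist 0.041 rot 0.0
(520, 800, 3)
```

View pics/m6.png

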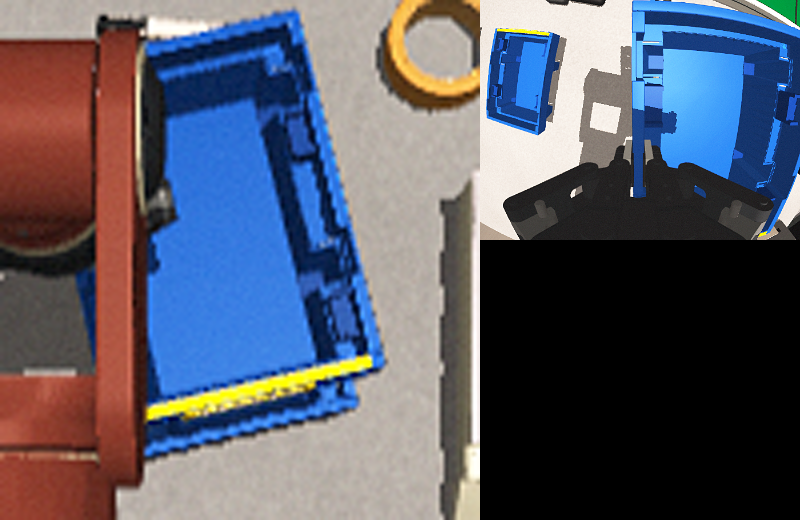

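```bash
python3 -c "
from h import *
d=load('t6')
f=lambda x,y,z:at(d,225+(x+.5)/4-.5,120+(y+.5)/4-.5,z)[:2]
for z in(.3294,.320):
  P=f(297,13,z);Q=f(383,368,z);a=P-Q
  print(z,P,Q,'len',np.hypot(*a),'yaw',np.arctan2(a[1],a[0]))
y=.216+np.pi;c,s=np.cos(y),np.sin(y)
cen=np.array([.5096,.0674])-.079*np.array([np.sin(y),-np.cos(y)])
for x,yy in((-.111,.083),(.111,.083)):
  X=cen+[c*x-s*yy,s*x+c*yy];print('pred',X, proj(d,(*X,.3294)).round(2)*4-[900,480])
print('loaded corner',f(356,408,.096)); y=.215;print(np.array([.5262,-.0103])+[-.111*np.cos(y)+.083*np.sin(y),-.111*np.sin(y)-.083*np.cos(y)])
"
```

```text
0.3294 [ 0.64900216 -0.06644857] [ 0.43350398 -0.11196902] len 0.2202534451207766 yaw 0.2081733826220162
0.32 [ 0.65236724 -0.06680574] [ 0.43462612 -0.11279998] len 0.22254587669046028 yaw 0.20817338262201618
pred [ 0.65274118 -0.06704554] [296.36   5.48]
pred [ 0.43589989 -0.11462553] [385.96 362.36]
loaded corner [ 0.43225697 -0.1120737 ]
[ 0.43546346 -0.11507061]
```

```bash
cat >> h.py <<'E'
def tgt(cx,cy,z,yaw=.215):
    y=yaw+np.pi;c,s=np.cos(y),np.sin(y);ax,ay=.0004,-.079
    return (cx+c*ax-s*ay,cy+s*ax+c*ay,z,yaw,1)
E
python3 -c "
from h import *
plan([tgt(.5258,-.0101,.185),tgt(.5258,-.0101,.160)])"
```

```text
t 14.05 pos [0.5096 0.0674 0.3009] psi 0.2161
[-0.0002, -0.0004, 0.0003, -0.0042, 0.0008, 0.3864] dist 0.116 rot 0.0
[0.0, 0.0, 0.0, 0.0, 0.0, 0.0833] dist 0.025 rot 0.0
```

Request:
carry_out([
  [0,0,0.0003,-0.0042,0.0008,0.06,1],
  [0,0,0.0003,-0.0042,0.0008,0.15,1],
  [0,0,0.0003,-0.0042,0.0008,0.25,1],
  [0,0,0.0003,-0.0042,0.0008,0.34,1],
  [0,0,0.0003,-0.0042,0.0008,0.3864,1],
])

```text
t: 14.55
tool_pos: [0.5063, 0.0668, 0.1806]
tool_rot: [-3.122, -0.336, 0.007]
contact_force: [-0.6, 0.2, -3.0]
opening: 0.006
grip_force: 97.9
```

Request:
carry_out([
  [0,0,0,0,0,0,1],
  [0,0,0,0,0,0,1],
  [0,0,0,0,0,0,1],
  [0,0,0,0,0,0,1],
])

```text
t: 14.95
tool_pos: [0.5098, 0.0666, 0.1871]
tool_rot: [3.124, 0.336, 0.007]
contact_force: [-0.4, -0.2, -2.4]
opening: 0.0064
grip_force: 97.9
```

```bash
python3 -c "
from h import *
plan([tgt(.5258,-.0101,.161)])
d=snap('top','t7');s=snap('scene','s7')
# crops of top (right side) and scene (tote area), side by side
p=proj(s,(.526,-.01,.12));print(p)
u,v=int(p[0]),int(p[1])
A=cv2.resize(d['img'][130:245,255:330],None,fx=5,fy=5,interpolation=cv2.INTER_CUBIC)
B=cv2.resize(s['img'][v-60:v+60,u-42:u+42],None,fx=4.8,fy=4.8,interpolation=cv2.INTER_CUBIC)
h=min(A.shape[0],B.shape[0]);print(A.shape,B.shape,u,v)
cv2.imwrite('pics/m7.png',np.hstack([A[:h],B[:h]]))"
```

```text
t 14.95 pos [0.5098 0.0666 0.1871] psi 0.2141
[0.0002, -0.0015, -0.0003, -0.0041, -0.0021, 0.0871] dist 0.026 rot 0.0
[276.21384252 216.06427812]
(575, 375, 3) (576, 403, 3) 276 216
```

Request:
carry_out([
  [0.0002,-0.0015,-0.0003,-0.0041,-0.0021,0.02,1],
  [0.0002,-0.0015,-0.0003,-0.0041,-0.0021,0.05,1],
  [0.0002,-0.0015,-0.0003,-0.0041,-0.0021,0.08,1],
  [0.0002,-0.0015,-0.0003,-0.0041,-0.0021,0.0871,1],
  [0.0002,-0.0015,-0.0003,-0.0041,-0.0021,0.0871,1],
])

```text
t: 15.55
tool_pos: [0.5067, 0.067, 0.1578]
tool_rot: [-3.123, -0.337, 0.009]
contact_force: [0.5, -0.8, -2.2]
opening: 0.0062
grip_force: 97.7
```

```bash
python3 -c "
from h import *
plan([tgt(.5258,-.0101,.155)])
o=get_obs();print(o['contact_force'],o['wrist_torque'])"
```

```text
t 15.55 pos [0.5067 0.067  0.1578] psi 0.215
[-0.0004, 0.0017, -0.0, 0.0062, 0.0013, 0.0093] dist 0.003 rot 0.0
[ 0.47694259 -0.79106456 -2.18600942] [ 0.22999247  0.08534856 -0.06034671]
```

Request:
carry_out([
  [0,0,0,0,0,0,1],
  [0,0,0,0,0,0,1],
  [0,0,0,0,0,0,1],
  [0,0,0,0,0,0,1],
])

```text
t: 15.95
tool_pos: [0.5076, 0.067, 0.1594]
tool_rot: [-3.123, -0.337, 0.004]
contact_force: [0.6, 0.5, -3.1]
opening: 0.0062
grip_force: 97.7
```

```bash
python3 -c "
from h import *
plan([tgt(.5258,-.0101,.154)])
o=get_obs();print(o['tool_rot'],o['contact_force'],o['wrist_torque'])"
```

```text
t 15.95 pos [0.5076 0.067  0.1594] psi 0.215
[-0.0002, 0.0008, 0.0, 0.0032, 0.0007, 0.0181] dist 0.006 rot 0.0
[-3.1230833  -0.33710666  0.00419769] [ 0.56167532  0.47624362 -3.05675573] [ 0.23744371 -0.03019635  0.0262839 ]
```

Request:
carry_out([
  [0,0,0,0.001,0.0007,0.004,1],
  [0,0,0,0.001,0.0007,0.008,1],
  [0,0,0,0.001,0.0007,0.013,1],
  [0,0,0,0.001,0.0007,0.018,1],
  [0,0,0,0.001,0.0007,0.018,1],
])

```text
t: 16.45
tool_pos: [0.5074, 0.0668, 0.1532]
tool_rot: [-3.123, -0.337, 0.006]
contact_force: [-0.8, -0.0, -3.6]
opening: 0.0063
grip_force: 97.7
```

Request:
carry_out([
  [0,0,0,0,0,0.002,1],
  [0,0,0,0,0,0.004,1],
  [0,0,0,0,0,0.006,1],
  [0,0,0,0,0,0.008,1],
  [0,0,0,0,0,0.01,1],
])

```text
t: 16.95
tool_pos: [0.5077, 0.0668, 0.1506]
tool_rot: [-3.123, -0.337, 0.005]
contact_force: [-0.5, 0.4, -3.0]
opening: 0.0063
grip_force: 97.7
```

```bash
python3 -c "
from h import *
plan([tgt(.5258,-.0101,.154)])
o=get_obs();print(o['tool_rot'],o['contact_force'],o['wrist_torque'])"
```

```text
t 16.95 pos [0.5077 0.0668 0.1506] psi 0.215
[-0.0003, 0.001, 0.0, 0.0029, 0.0001, -0.0112] dist 0.003 rot 0.0
[-3.12298614 -0.33708124  0.0051502 ] [-0.47402605  0.38051581 -2.95706071] [0.20792066 0.03208776 0.01572005]
```

No contact below cheek height, so the feet are entering the pockets. I keep lowering slowly.

Request:
carry_out([
  [0,0,0,0.001,0,0.002,1],
  [0,0,0,0.001,0,0.004,1],
  [0,0,0,0.001,0,0.006,1],
  [0,0,0,0.001,0,0.008,1],
  [0,0,0,0.001,0,0.008,1],
])

```text
t: 17.45
tool_pos: [0.5079, 0.0669, 0.1481]
tool_rot: [-3.123, -0.337, 0.006]
contact_force: [-0.5, -0.5, -3.0]
opening: 0.0062
grip_force: 97.7
```

Request:
carry_out([
  [0,0,0,0,0,0.002,1],
  [0,0,0,0,0,0.004,1],
  [0,0,0,0,0,0.006,1],
  [0,0,0,0,0,0.006,1],
])

```text
t: 17.85
tool_pos: [0.5079, 0.0669, 0.1463]
tool_rot: [-3.123, -0.337, 0.005]
contact_force: [0.2, 0.2, -2.5]
opening: 0.0062
grip_force: 97.8
```

```bash
python3 -c "
from h import *
plan([tgt(.5258,-.0101,.1455)])
o=get_obs();print(o['tool_rot'],o['contact_force'],o['wrist_torque'])"
```

```text
t 17.85 pos [0.5079 0.0669 0.1463] psi 0.215
[-0.0003, 0.0011, 0.0, 0.0022, 0.0002, 0.0028] dist 0.001 rot 0.0
[-3.12291454 -0.33707387  0.00544374] [ 0.18197183  0.23278016 -2.47175133] [ 0.21769673  0.08587137 -0.04334725]
```

Request:
carry_out([
  [0,0,0,0,0,0.002,1],
  [0,0,0,0,0,0.004,1],
  [0,0,0,0,0,0.004,1],
  [0,0,0,0,0,0.004,1],
])

```text
t: 18.25
tool_pos: [0.5082, 0.0669, 0.1455]
tool_rot: [-3.123, -0.337, 0.004]
contact_force: [-0.5, 0.6, -0.9]
opening: 0.0067
grip_force: 98.1
```

Request:
carry_out([
  [0,0,0,0,0,0.002,1],
  [0,0,0,0,0,0.003,1],
  [0,0,0,0,0,0.003,1],
  [0,0,0,0,0,0.003,1],
])

```text
t: 18.65
tool_pos: [0.5082, 0.067, 0.1455]
tool_rot: [-3.123, -0.337, 0.004]
contact_force: [-4.0, 0.7, 5.1]
opening: 0.0065
grip_force: 99.2
```

Contact comes exactly at the seated height (0.1455). Ease the grip and release.

Request:
carry_out([
  [0,0,0,0,0,-0.001,1],
  [0,0,0,0,0,-0.001,1],
  [0,0,0,0,0,-0.001,1],
], force=20)

```text
t: 18.95
tool_pos: [0.5082, 0.067, 0.1455]
tool_rot: [-3.123, -0.337, 0.004]
contact_force: [-4.2, 0.8, 5.5]
opening: 0.0063
grip_force: 99.2
```

Request:
carry_out([
  [0,0,0,0,0,0,0.7],
  [0,0,0,0,0,0,0.5],
  [0,0,0,0,0,0,0.2],
  [0,0,0,0,0,0,0],
  [0,0,0,0,0,0,0],
])

```text
t: 19.45
tool_pos: [0.5079, 0.0669, 0.1445]
tool_rot: [-3.123, -0.337, 0.005]
contact_force: [-0.1, 0.2, 1.2]
opening: 0.0427
grip_force: 0.0
```

```bash
python3 -c "
from h import *
o=get_obs();print(o['tool_pos'],o['opening'],o['contact_force'],o['wrist_torque'])"
```

```text
[0.50790741 0.06687285 0.14445237] 0.042689659679222856 [-0.08417421  0.17751288  1.19980295] [-0.00961196  0.02994606 -0.0556572 ]
```

Free; rise straight up and away, then look.

Request:
carry_out([
  [0,0,0,0,0,-0.03,0],
  [0,0,0,0,0,-0.1,0],
  [0,0,0,0,0,-0.22,0],
  [0,0,0,0,0,-0.36,0],
  [0,0,0,0,0,-0.5,0],
])

```text
t: 19.95
tool_pos: [0.5081, 0.0669, 0.2967]
tool_rot: [-3.123, -0.337, 0.005]
contact_force: [0.3, 0.6, 0.2]
opening: 0.0424
grip_force: 0.0
```

Request:
carry_out([
  [0,0,0,0,-0.12,-0.1,0],
  [0,0,0,0,-0.25,-0.15,0],
  [0,0,0,0,-0.4,-0.15,0],
  [0,0,0,0,-0.55,-0.15,0],
  [0,0,0,0,-0.65,-0.15,0],
])

```text
t: 20.45
tool_pos: [0.4662, 0.2598, 0.3411]
tool_rot: [-3.122, -0.34, 0.003]
contact_force: [1.1, -0.4, -0.3]
opening: 0.0426
grip_force: 0.0
```

```bash
python3 -c "
from h import *
d=snap('top','t8');s=snap('scene','s8')
A=cv2.resize(d['img'][130:245,215:330],(400,400),interpolation=cv2.INTER_CUBIC)
u,v=276,216
B=cv2.resize(s['img'][v-65:v+65,u-65:u+65],(400,400),interpolation=cv2.INTER_CUBIC)
C=cv2.resize(s['img'],(266,200));D=cv2.resize(d['img'],(266,200))
Z=np.zeros((200,268,3),np.uint8)
cv2.imwrite('pics/m8.png',np.vstack([np.hstack([A,B]),np.hstack([C,D,Z])]))"
```

```text
(no output)
```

View pics/m8.png

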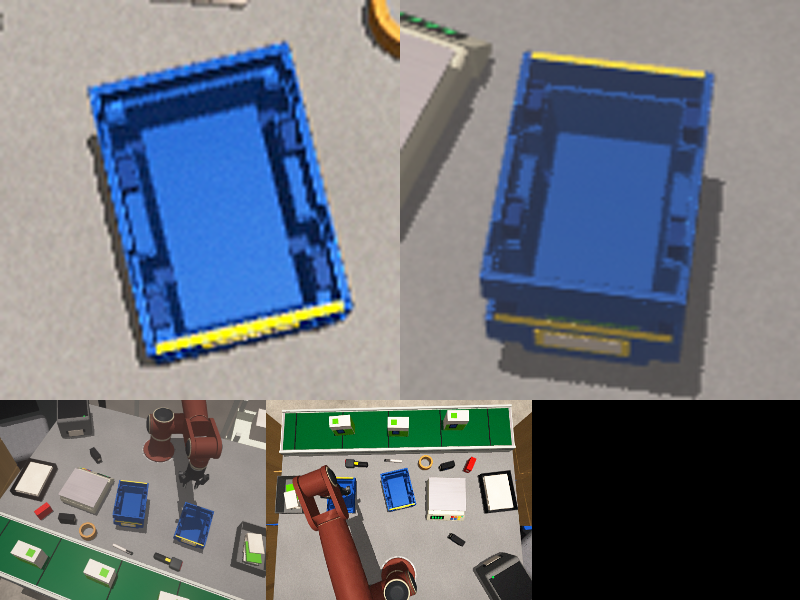

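The tote stands stacked with its yellow end reversed, and the rim corners in the top crop are (88,90), (288,43), (350,312) and (152,358). I check levelness numerically, then hand in.

```bash
python3 -c "
from h import *
d=load('t8');s=load('s8')
P=[at(d,215+x/3.478,130+y/3.478,.174)[:2] for x,y in((88,90),(288,43),(350,312),(152,358))]
P=np.array(P);print(P.mean(0),[np.hypot(*(P[i]-P[i-1])).round(4) for i in range(4)])
for x,y in((482,290),(686,305),(713,74),(525,52)):
  # nearest height by matching model corner
  u,v=276-65+(x-400)/3.077,216-65+y/3.077
  c,sn=np.cos(.215),np.sin(.215);M=[np.array([.5255+c*a-sn*b,-.0101+sn*a+c*b]) for a in(.111,-.111) for b in(.083,-.083)]
  m=min(((np.hypot(*(proj(s,(*q,z))-[u,v])),z) for q in M for z in np.arange(.14,.21,.002)));print(m)
f=finish_job();print(f)"
```

```text
[ 0.52188554 -0.01096103] [np.float64(0.2217), np.float64(0.1651), np.float64(0.2225), np.float64(0.1592)]
(np.float64(0.38610063988508736), np.float64(0.14600000000000002))
(np.float64(0.362164268230128), np.float64(0.16600000000000004))
(np.float64(0.2511035795899617), np.float64(0.16600000000000004))
(np.float64(0.46057380729562714), np.float64(0.16600000000000004))
the job is handed in; nothing more can be done
None
```

I've handed the job in: the weighed box stands upright in the free end of the loaded tote, and the upper empty tote is turned half round and stacked on it. It came into contact at the seated height (0.1455 m). My last rim-height check didn't settle whether it is level: three corners read 0.166 m and one 0.146 m, against the expected 0.174 m, and I submitted in the same script, before seeing those numbers.

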